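Read the tube rack: tag end first, then square it into the reading corner and hold

ROBOT

A 6-joint arm with a two-finger parallel gripper is mounted at the origin on the work surface. World frame = base frame: x ahead of the robot, y to its left, z up, the work surface at z = 0. Lengths are in m, angles in degrees, forces in N, time in s.
With the tool pointing down it reaches from about 0.4 to 0.825 m from the base axis. Payload 7 kg.
Tool frame: the origin (TCP) lies at the very end of the fingers, on their centre line; the grasp point (between the pads) lies 19 mm behind it (r.grasp_offset is the z of the grasp point in the tool frame, in m); z points along the fingers, y is the direction in which the jaws open and shut (so a half turn about z gives the same grasp; the last joint's range is limited). The gripper opens to 88 mm and grips with 3 to 60 N. Pads are 19 mm wide; open, the fingers measure 130 mm over their backs; the gripper's body (78 mm by 193 mm) begins 47 mm behind the grasp point.
Start: joints at [87.038, 20.546, 0.682, 0, -70.136, -16.507], TCP at [0.225, 0.636, 0.227] pointing down, gripper open.
Joint ranges: [-176.03, 176.03], [-82.01, 121.73], [-58.28, 71.71], [-173.87, 95.51], [-174.79, -0.11], [-173.66, 173.66]. Speed limits (degrees/s): [136.94, 136.94, 172.46, 180, 180, 180].

INTERFACE

Orientations are given as [roll, pitch, yaw] about the fixed x, y, z axes, in that order (R = Rz(yaw) Ry(pitch) Rx(roll)).
In Python, from plant import r gives the robot as it stands.
- The arm moves only by the tool carry_out, never from a script. Its argument "plan" is a list of rows, each a list of 6 numbers: the shift along the world's x, y, z in m, then the turn, a rotation vector about the world's x, y, z in rad. In form: [[tx, ty, tz, wx, wy, wz], ...]. A call has 1 to 12 rows; each row shifts and turns the pose as measured when the row begins; what a row does not reach is not made up. A row lasts 1/12 s, in which the tool goes at most 41.7 mm and 7.16 degrees, less where a joint would pass 70% of its speed; a pose out of reach is approached as far as the arm can. A call with a gripper value outside its range is refused whole. "fingers" is the closure, from -1 (fully open) to 1 (shut), set as the call begins (left out, the last holds). The fingers move at their own pace and stop on an object; "force" is the grip in N (left out, the last holds). Time passes only in rows, so rows that do not move let the fingers close. It gives the time, the measured TCP pose, the force and the opening at its end, in the units of the state.
- r.get_state(): the state, without advancing time (a new reading comes with each control period).
- r.capture(name): name is "scene" or "top" or "wrist"; returns the picture (400x640x3 uint8, red, green, blue); there is no depth.
- r.camera_model(name): a dict with "fov_y" (degrees; the focal length in pixels is half the picture's height over the tangent of half this angle, whatever the lens; pixels are square), "cx", "cy" (the principal point, pixels), "k1" (the pictures are not rectified: a ray, as slopes to the right and down, at radius r is drawn at 1 + k1 r^2 times it, then the intrinsics apply), "R" (3x3) and "t" (3): a world point X has camera coordinates R X + t; the wrist camera has in their place "mount" (4x4, takes a point from camera to tool coordinates, whose origin is the TCP and whose axes are the flange's). Camera axes: x right, y down, z forward; pixel columns grow to the right and rows downward; lengths in m; the calibration is good to about 2 mm. A picture is of the moment at which its call begins: read the wrist's pose just before it. camera_model takes no time and is no camera call.
- r.close_job(): hands the job in, once; it reports no verdict.
The state is a dict: "time_s": time; "joints": joint angles; "qd": joint speeds; "joint_torque": joint torques, N m; "tcp_pos": TCP position; "eef_rot": TCP orientation; "contact_force": force on the tool from outside, world axes, zero at the start; "moment": the same for the moment, N m; "gripper_width": finger opening in m.
Only numpy, scipy, OpenCV 4.12 (cv2) and the standard library are available. Lean on these libraries where they do the work, as an engineer would, in place of code of your own. Each camera call takes 0.05 s, during which the arm holds its last target.

TASK

Take the small white tube rack by its handle and, keeping it standing on the table, press its orange tag end flat against the long grey reader bar for about a second so that the tag is read. Then back it off, give it a quarter turn and push it into the inside corner until the blue-striped long side lies flush on the reader bar and the plain end lies flush on the aluminium end stop. Finish while still holding it there, square, standing flat and pressed firmly against both faces; do not let go, and leave everything else on the table where it is.

Things in the scene. Friction and masses are not known exactly. Their poses are not given: they have to be found in the camera images.
- rack: White open-frame tube rack, 120 (its x) x 70 (its y) mm, frame 46 mm high, slick (friction about 0.2), about 0.4 kg, loose. Origin: centre of its underside; z up, +x to the orange tag end, +y to the blue-striped long side. Purple-capped tubes at the tag end (x = 42 mm), red-capped at the plain end (x = -44 mm), y = -21, 0, 21 mm, caps 17 mm wide, tops 92 mm up, all fixed in it.
- rack_handle (a point): Grip zone of the rack's handle, a white upright flat post with grey top in the rack's middle, 36 (rack x) x 16 (rack y) mm, reaching from the frame to 100 mm above the underside; grip it across its 16 mm. The point is on the rack's centre line, 80 mm above the underside.
- rack_tag (a point): Centre of the orange tag end face of the rack: 60 mm along the rack's +x, 23 mm up.
- rack_stripe (a point): Centre of the blue-striped long face of the rack: 35 mm along the rack's +y, 23 mm up.
- rack_plain_end (a point): Centre of the plain end face of the rack (red caps): 60 mm along the rack's -x, 23 mm up.
- corner: Reading corner, rigid, fixed to the table. Origin: inside corner point at table height, where the two contact faces meet. x points into the reader bar (its face is the plane x = 0), y into the end stop (its face is y = 0); the free space is at negative x and y, plain table top. A grey block with green lamp, 62 x 64 mm, 70 mm high, joins the bars outside the corner (positive x, y).
- reader: Long grey reader bar with a dark window in its face, part of the reading corner; 220 mm long, from y = 0 to y = -220 mm in the corner's frame, 45 mm deep, 45 mm high; its face looks along the corner's -x, roughly to the robot. Its own origin and axes coincide with those of the corner.
- stop: Aluminium end stop bar, part of the reading corner; 100 mm long, from x = 0 to x = -100 mm in the corner's frame, 20 mm thick, 45 mm high; its face looks along the corner's -y. Its own origin and axes coincide with those of the corner.
- bucket_a: Red round centrifuge bucket, 65 mm across, 110 mm high over its two black pins; loose bystander. Origin: centre of its underside.
- bucket_b: Second red centrifuge bucket of the same size; loose bystander. Origin: centre of its underside.
- carrier: White round tube carrier, 72 mm across, 120 mm high with its centre post, holding capped tubes; loose bystander. Origin: centre of its underside.
- jar: White jar with yellow cap, 64 mm across, 85 mm high; loose bystander. Origin: centre of its underside.
- timer: Flat white bench timer, 55 x 75 x 20 mm; loose bystander. Origin: centre of its underside.
- cap_tray: Blue open tray with some caps, 85 x 115 x 35 mm; loose bystander. Origin: centre of its underside.

How it is judged (in metres and radians):
On the way:
1. the orange tag end is pressed flat against the reader bar, rack standing (contact force between rack and reader above 1.5 N and x of rack_tag in the frame of corner between -0.004 and 0.004 m and angle between the x axis of rack and the x axis of corner, either way round below 0.06 rad and angle between rack's own z axis and vertical below 0.06 rad and height (world z) of rack below 0.006 m), for 0.4 s.
At the end, for the whole second after the job is handed in: Rack flat on the table (under 5 mm up, tilt under 2 deg), still held by the fingers, pressed with over 1.5 N against both reader bar and end stop; striped side and plain end each within 3 mm of their faces, square within 1.7 deg, at rest (contact force between rack and reader above 1.5 N and contact force between rack and stop above 1.5 N and contact force between the fingers and rack above 1.5 N and x of rack_stripe in the frame of corner between -0.003 and 0.004 m and y of rack_plain_end in the frame of corner between -0.003 and 0.004 m and angle between the x axis of rack and the y axis of corner, either way round below 0.03 rad and angle between rack's own z axis and vertical below 0.035 rad and height (world z) of rack below 0.005 m and linear speed of rack below 0.02 m/s); the arm keeps its last pose, push and grip.
It fails at once if the rack is tipped over (more than 30 degrees) (angle between rack's own z axis and vertical above 0.52 rad).
It fails at once if another thing on the table is moved more than 3 cm (distance of any of bucket_a, bucket_b, carrier, jar, timer, cap_tray from where it was at the start of the episode above 0.03 m).
It also fails if it takes over 72 s, if anything falls off the work surface, if the arm or the gripper's body presses on something with over 40 N, if the wrist force passes 120 N, or if a joint passes its speed limit or range.

## Working session

There is one attempt and no reset: what is moved stays moved. The work goes in short steps, Python scripts to look and compute and a tool call to move; the robot and the scene stay as the last step left them, time stands still between calls to the robot, and variables do not carry over. Pictures are saved under pics/ and viewed, and the job is handed in when it is done.

Besides the shell and the picture viewer there is one more tool, called after ">>>" as name(argument=value, ...) on one line, values as JSON. carry_out: Moves the arm, as the interface text tells. Its arguments: {"type":"object","properties":{"plan":{"type":"array"},"fingers":{"type":"number"},"force":{"type":"number"}},"required":["plan"]}

```bash
mkdir -p pics
cat > h.py <<'E'
import numpy as np,cv2
from plant import r
def save(n,im): cv2.imwrite('pics/'+n,cv2.cvtColor(im,cv2.COLOR_RGB2BGR))
E
python3 - <<'E'
from h import *
print(r.get_state(), r.grasp_offset)
for n in ["scene","top","wrist"]:
    im=r.capture(n); save(n+"0.png",im); np.save('pics/'+n+'0.npy',im); print(n,r.camera_model(n))
E
```

```text
{'time_s': 0.0, 'joints': array([ 8.70367682e+01,  2.05891087e+01,  6.34698201e-01, -1.92093828e-02,
       -7.01382460e+01, -1.65062995e+01]), 'qd': array([-0.02282639,  0.02420362, -0.06474821,  0.05775925, -0.05639168,
        0.00162497]), 'joint_torque': array([ 7.02877533e-04, -5.82715344e+01,  2.93062645e+01,  6.99704692e+00,
        6.97860582e-03, -1.33429407e-04]), 'tcp_pos': array([0.22485546, 0.63592148, 0.22565886]), 'eef_rot': array([ 1.79906031e+02, -9.01388910e-03, -1.94760650e+01]), 'contact_force': array([ 0.59496794, -0.5146415 ,  0.47193298]), 'moment': array([-0.02399588, -0.0252129 ,  0.05258126]), 'gripper_width': 0.08767622459938698} -0.0188
scene {'fov_y': 47.79420443068584, 'cx': 306.9655430338682, 'cy': 198.20045232419005, 'k1': -0.12575172267029272, 'R': array([[ 0.70129931,  0.71269792,  0.01552287],
       [ 0.59905043, -0.57738645, -0.55476434],
       [-0.38641669,  0.39835483, -0.83186271]]), 't': array([-0.35797403, -0.29233005,  1.66127813])}
top {'fov_y': 49.85392486030825, 'cx': 316.6643047898196, 'cy': 200.34017886586608, 'k1': -0.1102490778577534, 'R': array([[-0.04372653, -0.99903463,  0.00421977],
       [-0.9736761 ,  0.04167008, -0.22409474],
       [ 0.22370257, -0.01390758, -0.97455823]]), 't': array([-0.02392875,  0.53652183,  1.36813252])}
wrist {'fov_y': 68.33382249115128, 'cx': 321.2183718892931, 'cy': 196.66317746594396, 'k1': -0.03729910575818317, 'mount': array([[-6.12264300e-04, -9.54834433e-01, -2.97137731e-01,
         7.96327790e-02],
       [ 9.99999802e-01, -5.41107948e-04, -3.21721775e-04,
         6.19935547e-04],
       [ 1.46407441e-04, -2.97137869e-01,  9.54834575e-01,
        -1.57635775e-01],
       [ 0.00000000e+00,  0.00000000e+00,  0.00000000e+00,
         1.00000000e+00]])}
```

View pics/scene0.png

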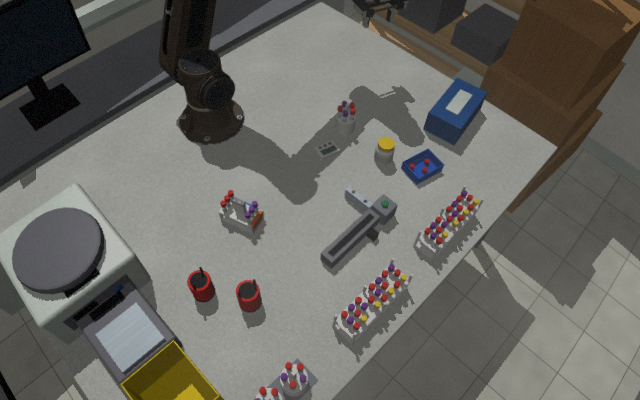

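View pics/top0.png

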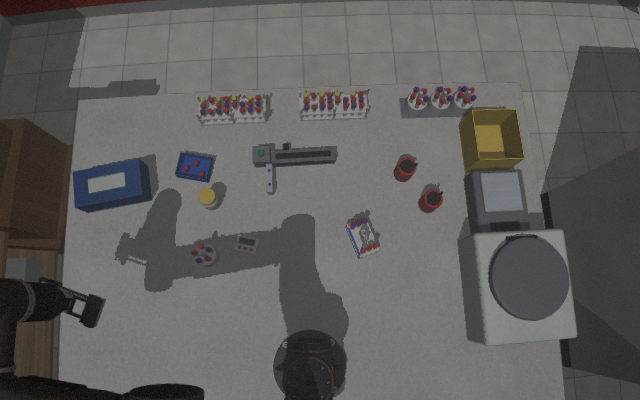

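View pics/wrist0.png

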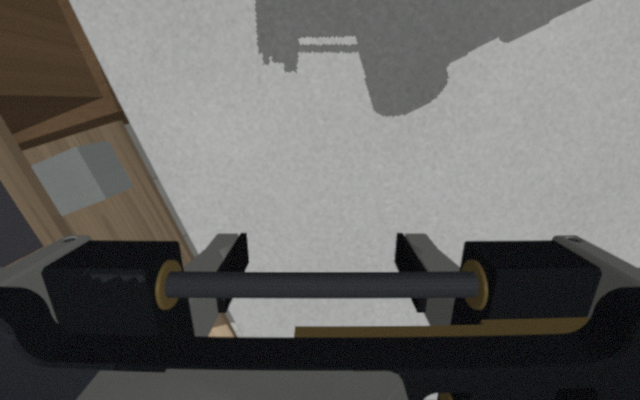

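The top view shows the rack at about (362,237), with the purple caps and tag on its far side. The reader bar runs from (270,155) to (337,155), the stop is at (270,180), and the buckets are at (405,168) and (432,197). I'll zoom in next.

Run:
```python
from h import *
t=np.load('pics/top0.npy'); s=np.load('pics/scene0.npy')
def crop(im,x0,y0,w,h,k): return cv2.resize(im[y0:y0+h,x0:x0+w],None,fx=k,fy=k,interpolation=cv2.INTER_CUBIC)
save('c1.png',crop(t,335,205,60,60,8)); save('c2.png',crop(t,240,135,110,65,7)); save('c3.png',crop(s,210,180,64,60,8)); save('c4.png',crop(s,310,175,100,100,6))
```

```text
(no output)
```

View pics/c1.png

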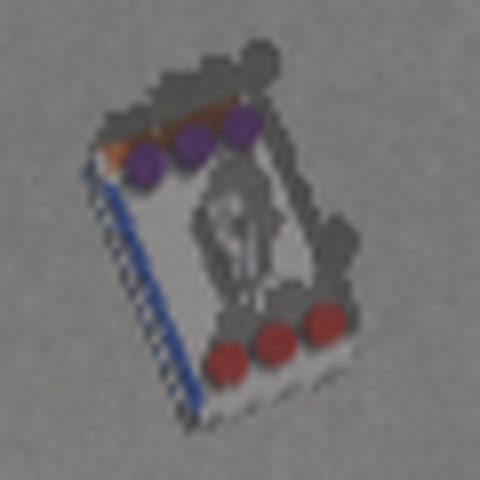

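View pics/c2.png

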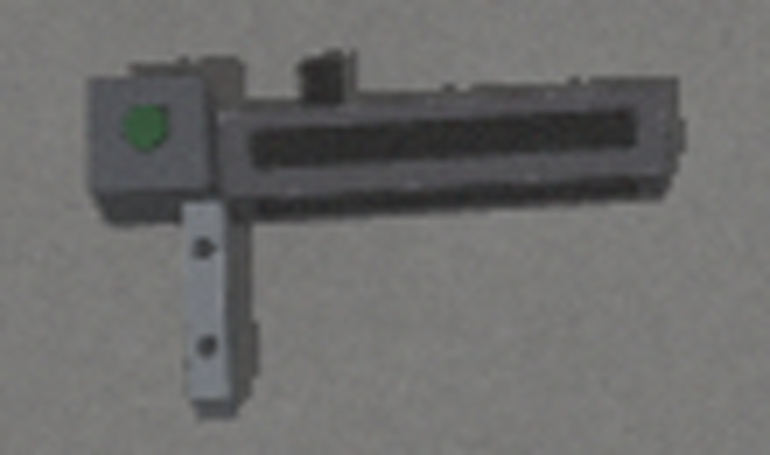

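View pics/c3.png

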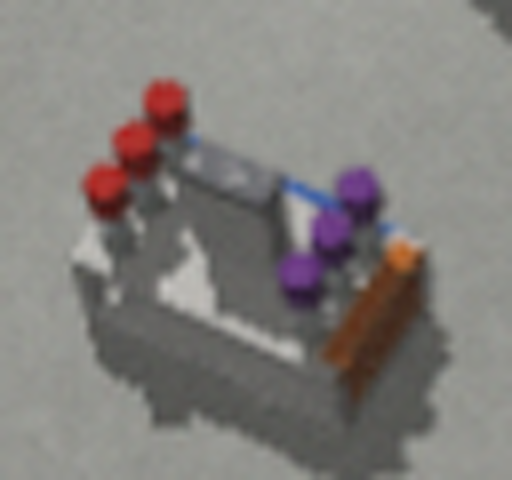

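View pics/c4.png

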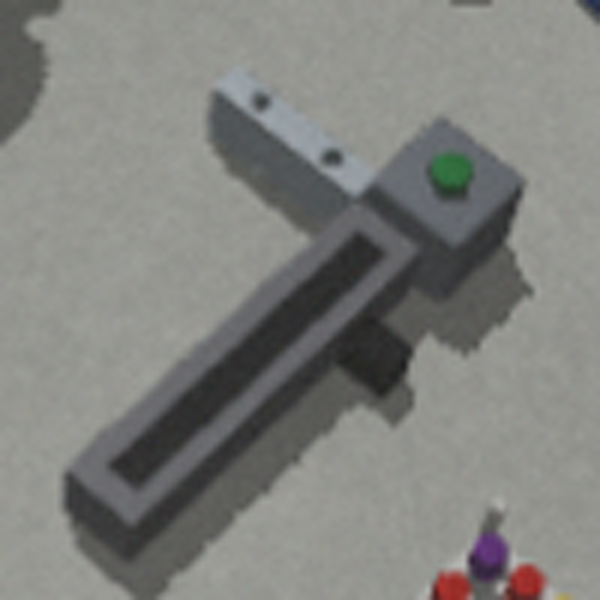

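```bash
cat >> h.py <<'E'
def K(m):
    f=200/np.tan(np.radians(m['fov_y']/2)); return f
def ray(m,uv,tool=None):
    f=K(m); d=np.array([(uv[0]-m['cx'])/f,(uv[1]-m['cy'])/f]); 
    # invert distortion
    x=d.copy()
    for _ in range(20): x=d/(1+m['k1']*(x@x))
    v=np.array([x[0],x[1],1.])
    if tool is None: R=m['R'].T; o=-R@m['t']
    else:
        T=tool@m['mount']; R=T[:3,:3]; o=T[:3,3]
    v=R@v; return o,v/np.linalg.norm(v)
def onplane(m,uv,z,tool=None):
    o,v=ray(m,uv,tool); return o+v*(z-o[2])/v[2]
def tri(rays):
    A=sum(np.eye(3)-np.outer(v,v) for o,v in rays); b=sum((np.eye(3)-np.outer(v,v))@o for o,v in rays)
    X=np.linalg.solve(A,b); return X,[np.linalg.norm((np.eye(3)-np.outer(v,v))@(X-o)) for o,v in rays]
def tool():
    from scipy.spatial.transform import Rotation as Ro
    s=r.get_state(); T=np.eye(4); T[:3,:3]=Ro.from_euler('xyz',s['eef_rot'],degrees=True).as_matrix(); T[:3,3]=s['tcp_pos']; return T
def blobs(im,lo,hi,box,amin=6):
    h=cv2.cvtColor(im,cv2.COLOR_RGB2HSV); m=cv2.inRange(h,np.array(lo),np.array(hi))
    if lo[0]==0: m|=cv2.inRange(h,np.array([172,lo[1],lo[2]]),np.array([180,255,255]))
    x0,y0,w,hh=box; n,l,st,c=cv2.connectedComponentsWithStats(m[y0:y0+hh,x0:x0+w].copy())
    return [(c[i]+[x0,y0],st[i,4],st[i,2:4]) for i in range(1,n) if st[i,4]>=amin]
E
python3 - <<'E'
from h import *
t=np.load('pics/top0.npy'); s=np.load('pics/scene0.npy')
for n,im,b in(('top',t,(335,205,60,60)),('scene',s,(210,180,64,60))):
    for nm,lo,hi in(('red',(0,110,60),(6,255,255)),('pur',(130,50,40),(165,255,255)),('blue',(105,120,60),(128,255,255)),('or',(5,120,60),(18,255,255))):
        print(n,nm,[(np.round(c,1).tolist(),int(a),w.tolist()) for c,a,w in blobs(im,lo,hi,b,5)])
mt,ms=r.camera_model('top'),r.camera_model('scene')
p2=lambda u,v:(240+(u+.5)/7-.5,135+(v+.5)/7-.5); p4=lambda u,v:(310+(u+.5)/6-.5,175+(v+.5)/6-.5)
print(K(mt),K(ms))
for nm,a,b in (('reader R near',(668,191),(70,477)),('stop tip inner',(231,400),(212,92)),('corner top',(226,203),(360,197)),('reader R far',(678,80),(132,524))):
    print(nm,tri([ray(mt,p2(*a)),ray(ms,p4(*b))]),onplane(mt,p2(*a),.045),onplane(ms,p4(*b),.045))
E
```

```text
top red [([375.2, 245.2], 19, [5, 5]), ([369.1, 247.4], 17, [5, 4]), ([363.0, 250.0], 21, [5, 5])]
top pur [([364.8, 220.4], 23, [5, 6]), ([358.8, 222.8], 19, [5, 5]), ([352.9, 225.1], 22, [5, 5])]
top blue [([351.4, 235.5], 8, [4, 8]), ([357.5, 250.5], 10, [4, 10])]
top or []
scene red [([226.6, 198.0], 87, [12, 17])]
scene pur [([250.6, 209.4], 97, [13, 18])]
scene blue [([248.5, 204.0], 6, [6, 3])]
scene or [([256.5, 219.0], 99, [12, 18])]
430.3327354530321 451.3872850394697
reader R near (array([ 0.67992807, -0.11393439,  0.02666957]), [np.float64(0.004221064843321579), np.float64(0.004221064843321602)]) [ 0.67141544 -0.11617147  0.045     ] [ 0.68804652 -0.11740088  0.045     ]
stop tip inner (array([0.57759804, 0.10195664, 0.03793444]), [np.float64(0.001472885381003292), np.float64(0.0014728853810033115)]) [0.57487225 0.10012251 0.045     ] [0.58122113 0.09926714 0.045     ]
corner top (array([0.67753856, 0.10370737, 0.04330769]), [np.float64(0.003667622752172668), np.float64(0.0036676227521725674)]) [0.67456472 0.10062378 0.045     ] [0.67989694 0.10612109 0.045     ]
reader R far (array([ 0.72747586, -0.12080319,  0.05473742]), [np.float64(0.0034844221433145087), np.float64(0.0034844221433147273)]) [ 0.72885231 -0.12425492  0.045     ] [ 0.72648564 -0.11397231  0.045     ]
```

Run:
```python
from h import *
mt,ms=r.camera_model('top'),r.camera_model('scene')
P=[onplane(mt,u,.088) for u in ((364.8,220.4),(358.8,222.8),(352.9,225.1),(375.2,245.2),(369.1,247.4),(363,250))]
print(np.round(P,4)); d=np.mean(P[:3],0)-np.mean(P[3:],0); print(np.degrees(np.arctan2(d[1],d[0])),np.linalg.norm(d),np.mean(P,0))
print([np.round(tri([ray(mt,a),ray(ms,b)])[0],4) for a,b in(((358.8,222.8),(250.6,209.4)),((369.1,247.4),(226.6,198)))])
T=tool();print(T@r.camera_model('wrist')['mount'])
```

```text
[[ 0.4557 -0.1991  0.088 ]
 [ 0.4488 -0.1792  0.088 ]
 [ 0.4421 -0.1597  0.088 ]
 [ 0.374  -0.227   0.088 ]
 [ 0.3679 -0.207   0.088 ]
 [ 0.3605 -0.1869  0.088 ]]
18.76269305280926 0.08598702518749891 [ 0.40815201 -0.19313908  0.088     ]
[array([ 0.4496, -0.1791,  0.0845]), array([ 0.3686, -0.2062,  0.0865])]
[[-0.33394381 -0.89994289 -0.28032895  0.29978217]
 [-0.94259231  0.31918774  0.09817799  0.60912276]
 [ 0.00112298  0.29702184 -0.95487002  0.38347388]
 [ 0.          0.          0.          1.        ]]
```

>>> carry_out(plan=[[0.018,-0.036,0.005,0,0,0.03],[0.018,-0.036,0.005,0,0,0.03],[0.018,-0.036,0.005,0,0,0.03],[0.018,-0.036,0.005,0,0,0.03],[0.018,-0.036,0,0,0,0.03],[0.018,-0.036,0,0,0,0.03],[0.018,-0.036,0,0,0,0.03],[0.018,-0.036,0,0,0,0.03],[0.018,-0.036,0,0,0,0.03],[0.018,-0.036,0,0,0,0.03],[0.018,-0.036,0,0,0,0.03],[0.018,-0.036,0,0,0,0.03]], fingers=-1)

```text
time_s: 1.15
tcp_pos: [0.4397, 0.1913, 0.2409]
eef_rot: [179.6, -0.1, 2.7]
contact_force: [1.8, -0.2, 0.2]
gripper_width: 0.0875
```

>>> carry_out(plan=[[0.02,-0.036,0,0,0,0],[0.02,-0.036,0,0,0,0],[0.02,-0.036,0,0,0,0],[0.02,-0.036,0,0,0,0],[0.01,-0.025,0,0,0,0],[0,0,0,0,0,0],[0,0,0,0,0,0]])

```text
time_s: 1.73
tcp_pos: [0.5304, 0.0109, 0.2407]
eef_rot: [179.6, -0.1, 2.5]
contact_force: [0.3, -0.1, -0.4]
gripper_width: 0.0882
```

Run:
```python
from h import *
T=tool();im=r.capture('wrist');save('w1.png',im);np.savez('pics/w1.npz',im=im,T=T);print(T, r.get_state()['joints'])
```

```text
[[ 0.99905319  0.04346617  0.00184907  0.53037508]
 [ 0.04347737 -0.99903312 -0.00652213  0.01090041]
 [ 0.00156379  0.00659635 -0.99997702  0.24067781]
 [ 0.          0.          0.          1.        ]] [ 22.7253949    6.27536273 -16.49373929   0.4214748  -67.28950456
  69.6525452 ]
```

View pics/w1.png

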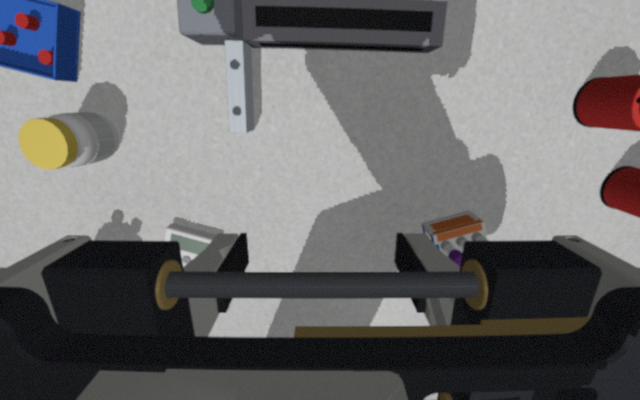

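The wrist picture shows the reader's near edge at about (245,47)-(442,50), the stop at (236,40)-(238,132), and the rack's orange end at (455,225).

Run:
```python
from h import *
im=np.load('pics/w1.npz')['im']
save('w1c.png',cv2.resize(im[0:150,190:460],None,fx=2.9,fy=2.9,interpolation=cv2.INTER_CUBIC))
save('w1d.png',cv2.resize(im[20:140,200:290],None,fx=5,fy=5,interpolation=cv2.INTER_CUBIC))
```

```text
(no output)
```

View pics/w1c.png

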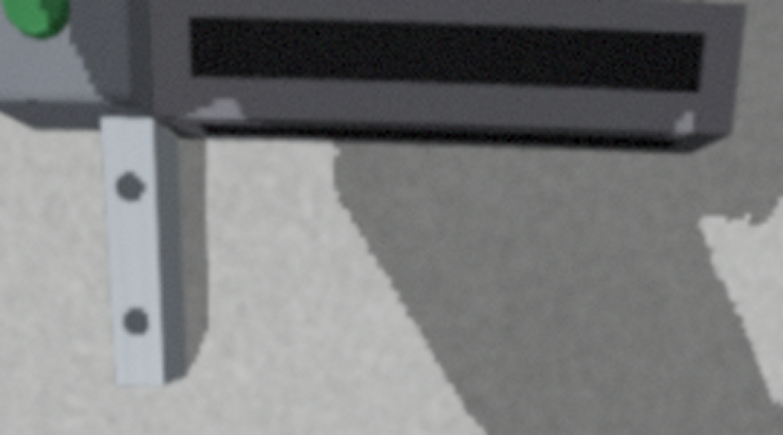

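View pics/w1d.png

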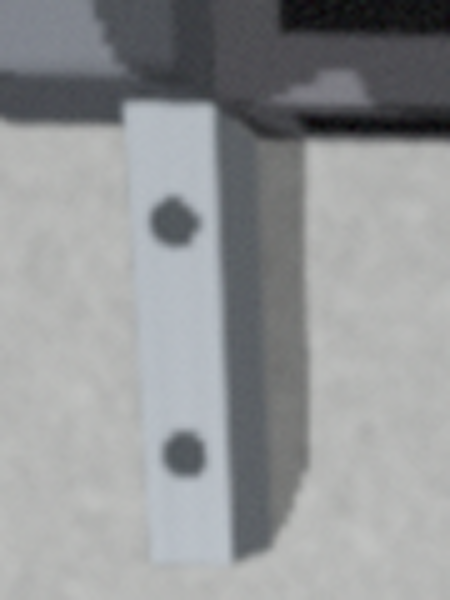

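Run:
```python
from h import *
d=np.load('pics/w1.npz');T=d['T'];m=r.camera_model('wrist')
a=lambda u,v:(190+(u+.5)/2.9-.5,(v+.5)/2.9-.5); b=lambda u,v:(200+(u+.5)/5-.5,20+(v+.5)/5-.5)
for nm,p,z in(('corner top',b(215,102),.045),('stop tip top',b(234,562),.045),('reader R top',a(731,134),.045),('corner bot',b(262,135),0),('stop tip bot',b(268,548),0),('reader R bot',a(688,152),0),
  ('stop outer top',b(123,102),.045),('stop outer tip',b(152,562),.045),('tagL',(424,223),.046),('tagR',(478,217),.046)):
    print(nm,np.round(onplane(m,p,z,T),4))
```

```text
corner top [0.6753 0.1014 0.045 ]
stop tip top [0.5764 0.0997 0.045 ]
reader R top [ 0.6796 -0.1171  0.045 ]
corner bot [0.6766 0.101  0.    ]
stop tip bot [0.5762 0.1014 0.    ]
reader R bot [ 0.6803 -0.1163  0.    ]
stop outer top [0.6746 0.1216 0.045 ]
stop outer tip [0.5757 0.1191 0.045 ]
tagL [ 0.4703 -0.1266  0.046 ]
tagR [ 0.4813 -0.1965  0.046 ]
```

>>> carry_out(plan=[[-0.017,-0.033,-0.005,0,0,0.045],[-0.017,-0.033,-0.005,0,0,0.045],[-0.017,-0.033,-0.005,0,0,0.045],[-0.017,-0.033,-0.005,0,0,0.045],[-0.017,-0.033,0,0,0,0.045],[-0.017,-0.03,0,0,0,0.045],[-0.013,-0.005,0,0,0,0.02],[0,0,0,0,0,0],[0,0,0,0,0,0]])

```text
time_s: 2.53
tcp_pos: [0.4089, -0.1858, 0.2192]
eef_rot: [179.7, -0.2, 20.8]
contact_force: [0.7, 0.3, -0.2]
gripper_width: 0.0877
```

Run:
```python
from h import *
T=tool();im=r.capture('wrist');save('w2.png',im);np.savez('pics/w2.npz',im=im,T=T);print(r.get_state()['tcp_pos'],r.get_state()['eef_rot'])
```

```text
[ 0.40906815 -0.1855089   0.21921717] [ 1.79698184e+02 -1.69945444e-01  2.08556181e+01]
```

View pics/w2.png

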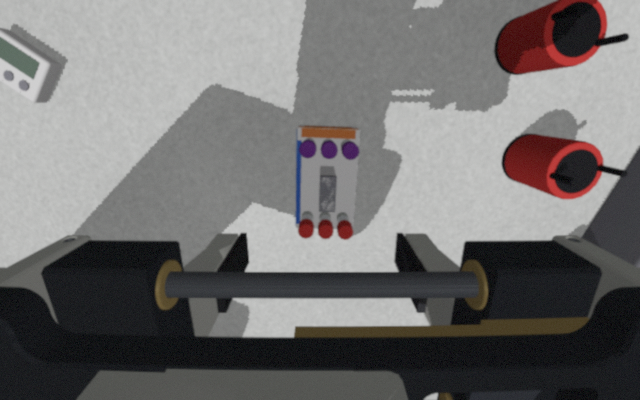

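The rack is fully visible: purple caps at (307..350,150), red caps at (306..346,229), grey handle top at (328,192), orange edge at (328,132).

Run:
```python
from h import *
d=np.load('pics/w2.npz');T=d['T'];im=d['im'];m=r.camera_model('wrist')
pur=[c for c,a,w in blobs(im,(125,80,40),(165,255,255),(285,115,90,130),40)]
red=[c for c,a,w in blobs(im,(0,120,60),(6,255,255),(285,115,90,130),40)]
print(pur,red)
P=np.array([onplane(m,c,.090,T) for c in pur]);R=np.array([onplane(m,c,.090,T) for c in red])
print(np.round(P,4),np.round(R,4)); x=P.mean(0)-R.mean(0); y=np.degrees(np.arctan2(x[1],x[0]));print('yaw',y,np.linalg.norm(x),(P.mean(0)+R.mean(0))/2)
print('cap row', [np.degrees(np.arctan2(q[-1][1]-q[0][1],q[-1][0]-q[0][0])) for q in (P[np.argsort(P[:,1])],R[np.argsort(R[:,1])])])
# handle top grey corners & outline
save('w2c.png',cv2.resize(im[115:245,280:375],None,fx=4.5,fy=4.5,interpolation=cv2.INTER_CUBIC))
# two-view heights
mt=r.camera_model('top')
for a,b in(((358.8,222.8),pur),((369.1,247.4),red)):
    c=sorted(b,key=lambda q:q[0])[1]; print(tri([ray(mt,a),ray(m,c,T)]))
```

```text
[array([307.22666667, 148.55111111]), array([328.66824645, 149.2464455 ]), array([349.8202765 , 150.00921659])] [array([305.64676617, 228.09452736]), array([325.03553299, 228.80203046]), array([344.51485149, 229.35148515])]
[[ 0.4412 -0.1594  0.09  ]
 [ 0.448  -0.1792  0.09  ]
 [ 0.4546 -0.1987  0.09  ]] [[ 0.3621 -0.1865  0.09  ]
 [ 0.3685 -0.2059  0.09  ]
 [ 0.3752 -0.2254  0.09  ]]
yaw 18.685571058895988 0.083719229511252 [ 0.40826046 -0.19251366  0.09      ]
cap row [np.float64(108.8132428165008), np.float64(108.64113089930751)]
(array([ 0.44814696, -0.17892047,  0.09146077]), [np.float64(0.00013228104885228893), np.float64(0.00013228104885227714)])
(array([ 0.36781334, -0.20658636,  0.08815076]), [np.float64(0.0003652378347082986), np.float64(0.0003652378347082699)])
```

View pics/w2c.png

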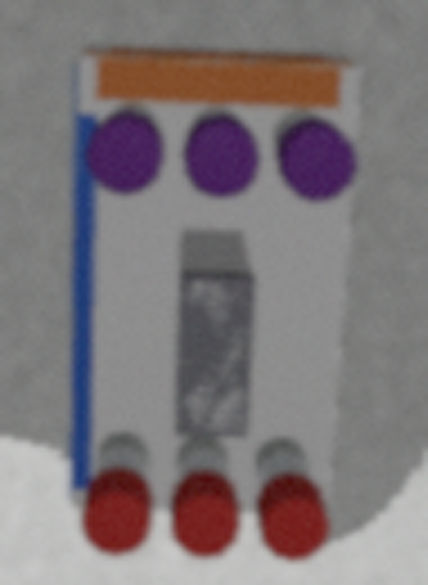

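>>> carry_out(plan=[[0,-0.006,-0.02,0.004,0,-0.036],[0,0,-0.03,0,0,0],[0,0,-0.03,0,0,0],[0,0,-0.03,0,0,0],[0,0,-0.015,0,0,0],[0,0,0,0,0,0],[0,0,0,0,0,0]])

```text
time_s: 3.17
tcp_pos: [0.4167, -0.1843, 0.0926]
eef_rot: [179.7, -0.7, 19.3]
contact_force: [-0.0, 0.0, 1.1]
gripper_width: 0.0877
```

Run:
```python
from h import *
T=tool();im=r.capture('wrist');save('w3.png',im);print(r.get_state()['tcp_pos'],r.get_state()['eef_rot'])
np.savez('pics/w3.npz',im=im,T=T);m=r.camera_model('wrist')
pur=[c for c,a,w in blobs(im,(125,80,40),(165,255,255),(200,0,250,300),60)]
P=np.array([onplane(m,c,.091,T) for c in pur]);print(pur,P)
```

```text
[ 0.41685944 -0.18427133  0.09287097] [179.69400815  -0.75720766  19.26030898]
[array([295.28454172, 192.26538988]), array([331.21186441, 192.60875706]), array([366.8840382 , 192.83901774])] [[ 0.44240401 -0.15941601  0.091     ]
 [ 0.44886461 -0.17865483  0.091     ]
 [ 0.45536204 -0.19779039  0.091     ]]
```

View pics/w3.png

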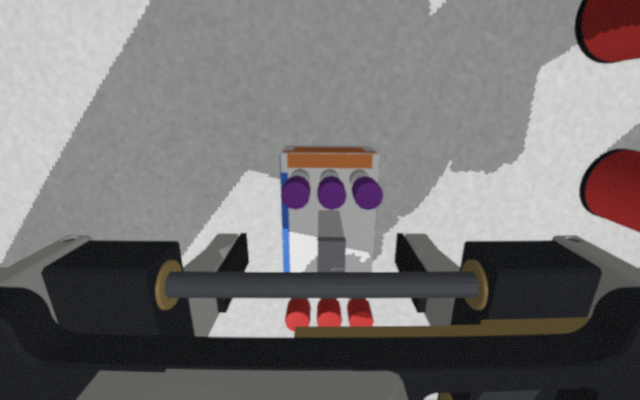

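>>> carry_out(plan=[[-0.008,-0.008,0,0.001,0.013,-0.01],[0,0,0,0,0,0],[0,0,0,0,0,0]])

```text
time_s: 3.47
tcp_pos: [0.4112, -0.192, 0.096]
eef_rot: [179.9, -0.3, 18.8]
contact_force: [0.2, -0.3, -0.5]
gripper_width: 0.0876
```

Run:
```python
from h import *
s=r.get_state();print(s['tcp_pos'],s['eef_rot'],s['joints'])
```

```text
[ 0.41120366 -0.19200373  0.09595078] [179.90139793  -0.25089678  18.79247983] [-1.69485647e-02  7.22015183e+00 -3.67180752e+01  1.73574688e-02
 -4.57924850e+01  1.08797139e+02]
```

>>> carry_out(plan=[[-0.002,0,-0.012,0,0.004,0],[-0.001,0,-0.012,0,0,0],[-0.001,0,-0.011,0,0,0],[0,0,0,0,0,0],[0,0,0,0,0,0]])

```text
time_s: 3.88
tcp_pos: [0.4113, -0.193, 0.0654]
eef_rot: [179.7, -0.7, 18.7]
contact_force: [0.3, 0.7, 1.2]
gripper_width: 0.0873
```

>>> carry_out(plan=[[-0.003,0.001,-0.004,0,0.014,0],[0,0,0,0.004,0.004,0],[0,0,0,0,0,0]])

```text
time_s: 4.13
tcp_pos: [0.4095, -0.1922, 0.0634]
eef_rot: [-179.8, 0.2, 18.7]
contact_force: [0.9, -0.6, 0.6]
gripper_width: 0.0879
```

>>> carry_out(plan=[[0,0,0,0,0,0],[0,0,0,0,0,0],[0,0,0,0,0,0],[0,0,0,0,0,0],[0,0,0,0,0,0],[0,0,0,0,0,0],[0,0,0,0,0,0],[0,0,0,0,0,0],[0,0,0,0,0,0],[0,0,0,0,0,0]], fingers=1, force=50)

```text
time_s: 4.97
tcp_pos: [0.4104, -0.1922, 0.0646]
eef_rot: [-179.8, 0.0, 18.7]
contact_force: [-0.5, -0.1, -0.4]
gripper_width: 0.0266
```

>>> carry_out(plan=[[0,0,0,0,0,0],[0,0,0,0,0,0],[0,0,0,0,0,0],[0,0,0,0,0,0],[0,0,0,0,0,0],[0,0,0,0,0,0]])

```text
time_s: 5.47
tcp_pos: [0.4105, -0.1923, 0.0646]
eef_rot: [-179.8, 0.1, 18.7]
contact_force: [0.5, 0.0, 0.5]
gripper_width: 0.016
```

Run:
```python
from h import *
s=r.get_state();print(s['contact_force'],s['moment'])
save('w4.png',r.capture('wrist'))
```

```text
[0.52708463 0.01592965 0.46080994] [-0.1446486  -0.03338112 -0.03888485]
```

View pics/w4.png

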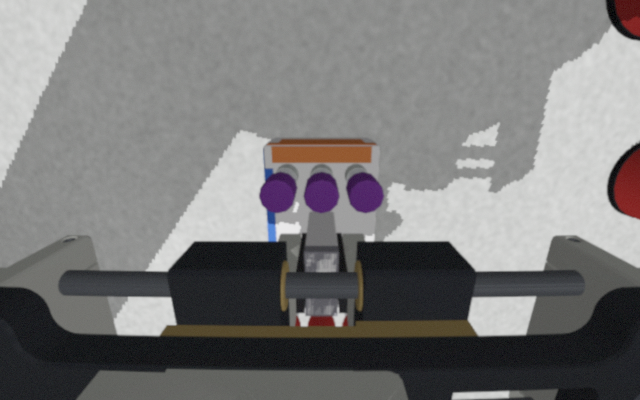

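>>> carry_out(plan=[[0.008,0.008,0.001,0,0,0],[0.012,0.012,0.0,0,0,-0.02],[0.012,0.012,0.0,0,0,-0.025],[0.012,0.012,0.0,0,0,-0.025],[0.012,0.012,0.0,0,0,-0.025],[0,0,0,0,0,0]])

```text
time_s: 6.02
tcp_pos: [0.467, -0.1335, 0.0649]
eef_rot: [-179.7, 0.2, 12.8]
contact_force: [-0.1, 0.7, -3.2]
gripper_width: 0.0157
```

>>> carry_out(plan=[[0.012,0.012,0,0,0,-0.02],[0.014,0.013,0.0,0,0,-0.025],[0.014,0.013,0.0,0,0,-0.025],[0.014,0.013,0.0,0,0,-0.025],[0.014,0.013,0,0,0,-0.025],[0.014,0.013,0,0,0,-0.025],[0.014,0.013,0,0,0,-0.025],[0.014,0.013,0,0,0,-0.015],[0.01,0.01,0,0,0,-0.01],[0,0,0,0,0,0],[0,0,0,0,0,0]])

```text
time_s: 6.93
tcp_pos: [0.5897, -0.0143, 0.065]
eef_rot: [-179.9, 0.7, 1.3]
contact_force: [-3.2, -1.9, 6.2]
gripper_width: 0.0159
```

Run:
```python
from h import *
s=r.get_state();print(s['tcp_pos'],s['eef_rot'],s['contact_force'],s['moment'])
T=tool();im=r.capture('wrist');save('w5.png',im);np.savez('pics/w5.npz',im=im,T=T)
save('s5.png',cv2.resize(r.capture('scene')[150:280,220:420],None,fx=4,fy=4))
```

```text
[ 0.58971645 -0.01427115  0.0650319 ] [-179.87473521    0.65058137    1.26144487] [-3.20622273 -1.88662679  6.19055141] [-1.12091292  0.78165938 -0.05748925]
```

View pics/w5.png

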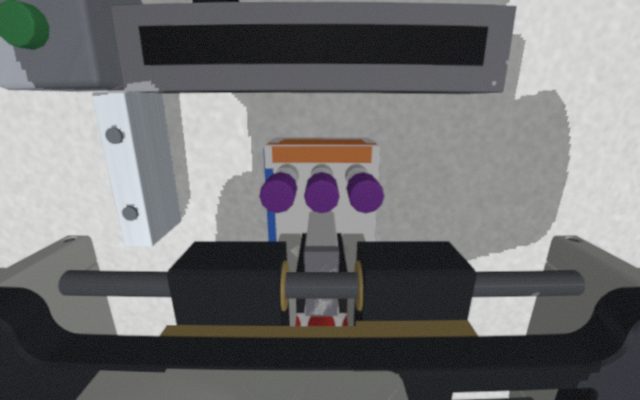

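View pics/s5.png

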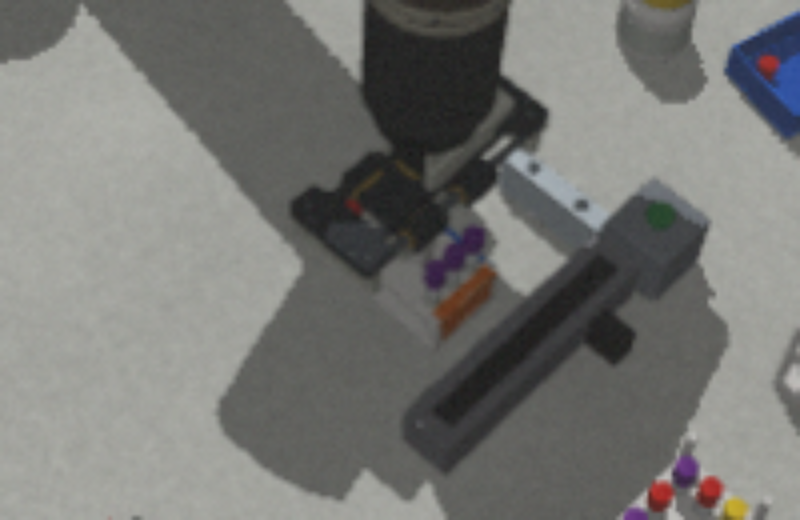

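Run:
```python
from h import *
d=np.load('pics/w5.npz');im=d['im'];T=d['T'];m=r.camera_model('wrist')
k=2
save('w5c.png',cv2.resize(im[60:260,80:450],None,fx=k,fy=k,interpolation=cv2.INTER_CUBIC))
g=cv2.cvtColor(im,cv2.COLOR_RGB2GRAY).astype(int)
for x in (140,160,190,220,240,300,350,400,440,480): print(x,g[80:102,x].tolist())
```

```text
140 [95, 104, 128, 147, 150, 150, 150, 151, 152, 150, 140, 123, 116, 120, 121, 120, 123, 120, 120, 122, 121, 122]
160 [97, 94, 94, 98, 96, 94, 92, 96, 95, 94, 88, 82, 73, 98, 116, 119, 120, 120, 121, 120, 120, 121]
190 [94, 96, 97, 98, 94, 97, 95, 94, 94, 86, 74, 63, 110, 173, 202, 210, 210, 212, 211, 211, 210, 210]
220 [96, 96, 97, 95, 98, 96, 94, 97, 94, 85, 69, 51, 121, 193, 210, 211, 209, 210, 211, 213, 214, 216]
240 [96, 94, 95, 97, 95, 97, 96, 97, 95, 82, 66, 42, 80, 131, 143, 146, 149, 151, 150, 151, 162, 175]
300 [95, 96, 98, 98, 96, 96, 93, 98, 92, 83, 66, 51, 88, 126, 145, 151, 149, 151, 149, 148, 149, 149]
350 [96, 99, 98, 98, 97, 98, 97, 98, 93, 87, 70, 52, 88, 126, 145, 147, 147, 150, 149, 148, 151, 149]
400 [101, 99, 98, 97, 99, 97, 99, 99, 97, 93, 74, 53, 57, 103, 139, 149, 150, 149, 148, 147, 147, 147]
440 [99, 97, 100, 98, 97, 97, 98, 98, 100, 93, 86, 64, 57, 91, 131, 146, 151, 152, 150, 151, 151, 150]
480 [99, 99, 97, 99, 98, 97, 96, 95, 98, 98, 92, 81, 75, 105, 138, 144, 143, 141, 144, 144, 145, 145]
```

View pics/w5c.png

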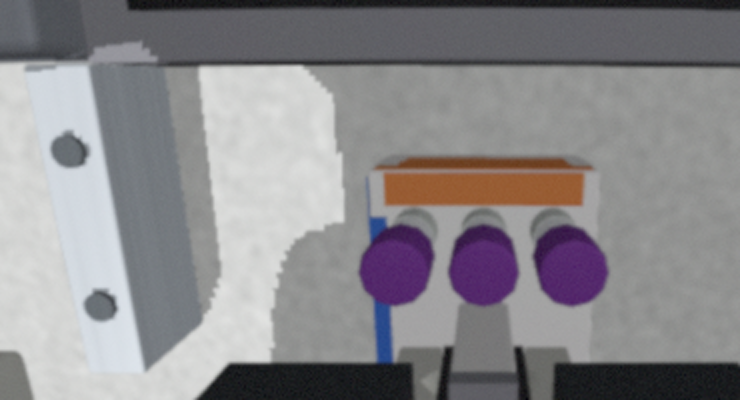

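Run:
```python
from h import *
d=np.load('pics/w5.npz');T=d['T'];m=r.camera_model('wrist')
f=lambda u,v,z:np.round(onplane(m,(u,v),z,T),4)
for a in ((200,89.7,.045),(440,90.5,.045),(220,91.7,0),(440,92.3,0),(80+95/2,60+66/2,.045),(80+143/2,60+369/2,.045),(80+165/2,60+66/2,0),(80+202/2,60+322/2,0),(80+372/2,143.8,.046),(80+598/2,143.8,.046),(280,138.5,0),(360,138.5,0)): print(a,f(*a))
```

```text
(200, 89.7, 0.045) [0.6764 0.0567 0.045 ]
(440, 90.5, 0.045) [ 0.6789 -0.0801  0.045 ]
(220, 91.7, 0) [0.6766 0.0601 0.    ]
(440, 92.3, 0) [ 0.6796 -0.0974  0.    ]
(127.5, 93.0, 0.045) [0.6743 0.0995 0.045 ]
(151.5, 244.5, 0.045) [0.5773 0.1002 0.045 ]
(162.5, 93.0, 0) [0.6753 0.1021 0.    ]
(181.0, 221.0, 0) [0.5757 0.1006 0.    ]
(266.0, 143.8, 0.046) [0.6464 0.0197 0.046 ]
(379.0, 143.8, 0.046) [ 0.6479 -0.0474  0.046 ]
(280, 138.5, 0) [0.6441 0.0177 0.    ]
(360, 138.5, 0) [ 0.6454 -0.0419  0.    ]
```

>>> carry_out(plan=[[0.006,0,0.001,0,-0.011,0],[0.007,0.001,0,0,0,-0.002],[0.007,0.001,0,0,0,0],[0.004,0,0,0,0,0],[0,0,0,0,0,0],[0,0,0,0,0,0]])

```text
time_s: 7.53
tcp_pos: [0.6124, -0.0142, 0.0647]
eef_rot: [-179.8, 0.2, 1.0]
contact_force: [-1.5, 0.7, 1.6]
gripper_width: 0.0156
```

>>> carry_out(plan=[[0.005,0,0,0,-0.002,0],[0.004,0,0,0,0,0],[0.003,0,0,0,0,0],[0.003,0,0,0,0,0],[0.003,0,0,0,0,0]])

```text
time_s: 7.95
tcp_pos: [0.621, -0.0147, 0.0655]
eef_rot: [-179.9, 1.1, 0.9]
contact_force: [-13.3, 3.3, 11.0]
gripper_width: 0.0159
```

>>> carry_out(plan=[[0.003,0,0.0005,0,-0.015,0],[0.003,0,0,0,-0.004,0],[0.003,0,0,0,-0.004,0],[0.003,0,0,0,-0.004,0]])

```text
time_s: 8.28
tcp_pos: [0.6209, -0.0148, 0.0652]
eef_rot: [-180.0, 0.9, 0.9]
contact_force: [-13.4, 3.3, 10.5]
gripper_width: 0.0159
```

Run:
```python
from h import *
s=r.get_state();print(s['tcp_pos'],s['eef_rot'],s['contact_force'],s['moment'])
T=tool();im=r.capture('wrist');save('w6.png',im);np.savez('pics/w6.npz',im=im,T=T)
```

```text
[ 0.62091735 -0.01484707  0.0652343 ] [-179.9626805     0.86905589    0.90622165] [-13.40175907   3.33595371  10.54741569] [1.45595731 4.39731483 0.1812701 ]
```

View pics/w6.png

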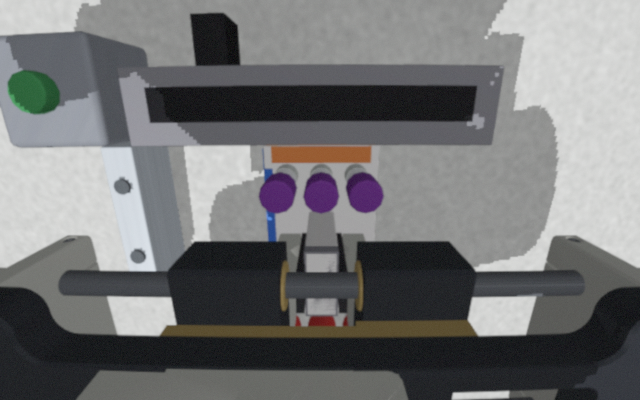

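The tag's top edge lies along the reader's near edge (row 146, columns 270-372) with about 13 N of push. I'll hold it there for a good second.

>>> carry_out(plan=[[0.003,0,0,0,-0.002,0],[0.003,0,0,0,-0.002,0],[0.003,0,0,0,-0.002,0],[0.003,0,0,0,-0.002,0],[0.003,0,0,0,-0.002,0],[0.003,0,0,0,-0.002,0],[0.003,0,0,0,-0.002,0],[0.003,0,0,0,-0.002,0],[0.003,0,0,0,-0.002,0],[0.003,0,0,0,-0.002,0],[0.003,0,0,0,-0.002,0],[0.003,0,0,0,-0.002,0]])

```text
time_s: 9.33
tcp_pos: [0.6218, -0.0149, 0.0675]
eef_rot: [179.9, 3.2, 0.9]
contact_force: [-12.6, 3.6, 9.6]
gripper_width: 0.0161
```

>>> carry_out(plan=[[-0.006,0,-0.001,0,-0.03,0],[-0.004,0,0,0,-0.02,0],[0,0,0,0,0,0],[0,0,0,0,0,0]])

```text
time_s: 9.67
tcp_pos: [0.6109, -0.0148, 0.0655]
eef_rot: [179.9, 0.4, 0.9]
contact_force: [0.2, 0.2, -3.2]
gripper_width: 0.0158
```

Run:
```python
from h import *
s=r.get_state();print(s['tcp_pos'],s['eef_rot'],s['contact_force'],s['moment'])
T=tool();im=r.capture('wrist');save('w7.png',im);np.savez('pics/w7.npz',im=im,T=T)
save('s7.png',cv2.resize(r.capture('scene')[170:270,270:420],None,fx=5,fy=5,interpolation=cv2.INTER_CUBIC))
```

```text
[ 0.61086254 -0.01481049  0.06551008] [179.90121996   0.39392352   0.88823907] [ 0.19161849  0.18033623 -3.17187954] [-0.05741332 -0.1282701   0.00460505]
```

View pics/w7.png

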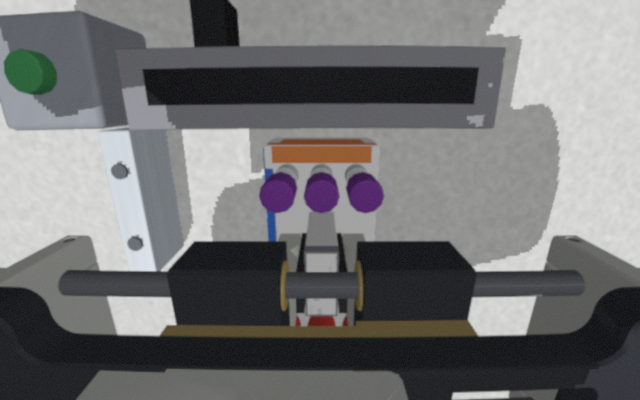

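View pics/s7.png

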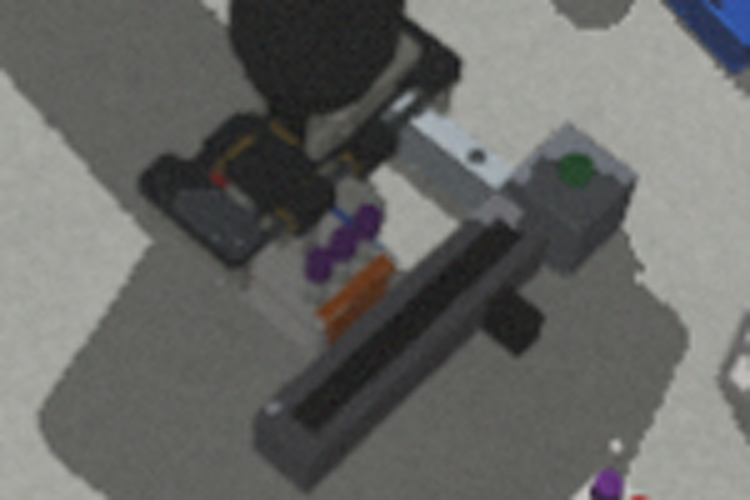

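>>> carry_out(plan=[[0.004,0,-0.001,0,-0.006,0],[0.004,0,0,0,-0.004,0],[0.003,0,0,0,-0.008,0],[0.002,0,0,0,-0.008,0],[0.002,0,0,0,-0.008,0]])

```text
time_s: 10.18
tcp_pos: [0.621, -0.0153, 0.0646]
eef_rot: [179.8, -0.7, 0.8]
contact_force: [-8.8, 2.8, 8.1]
gripper_width: 0.0158
```

Level within 0.7° with about 9 N, so I'll hold with a smaller pitch correction.

>>> carry_out(plan=[[0.002,0,0,0,-0.005,0],[0.002,0,0,0,-0.005,0],[0.002,0,0,0,-0.005,0],[0.002,0,0,0,-0.005,0],[0.002,0,0,0,-0.005,0]])

```text
time_s: 10.6
tcp_pos: [0.6211, -0.0153, 0.0646]
eef_rot: [179.7, -1.0, 0.8]
contact_force: [-10.0, 2.3, 8.1]
gripper_width: 0.016
```

>>> carry_out(plan=[[0.002,0,0,0,-0.005,0],[0.002,0,0,0,-0.005,0],[0.002,0,0,0,-0.005,0],[0.002,0,0,0,-0.005,0],[0.002,0,0,0,-0.005,0]])

```text
time_s: 11.02
tcp_pos: [0.6212, -0.0153, 0.0646]
eef_rot: [179.6, -1.2, 0.7]
contact_force: [-9.7, 3.0, 8.7]
gripper_width: 0.0158
```

>>> carry_out(plan=[[-0.008,0,0.0015,0.006,0.02,0],[-0.012,0,0,0,0,0],[-0.012,0,0,0,0,0],[-0.01,0,0,0,0,0],[0,0,0,0,0,0],[0,0,0,0,0,0]])

```text
time_s: 11.52
tcp_pos: [0.5796, -0.0149, 0.0656]
eef_rot: [180.0, -0.1, 0.7]
contact_force: [0.7, 1.3, -3.8]
gripper_width: 0.0161
```

>>> carry_out(plan=[[0,0,0,0,0,-0.05],[0,0,0,0,0,-0.08],[0,0,0,0,0,-0.08],[0,0,0,0,0,-0.08],[0,0,0,0,0,-0.08],[0,0,0,0,0,-0.08],[0,0,0,0,0,-0.08],[0,0,0,0,0,-0.08],[0,0,0,0,0,-0.08],[0,0,0,0,0,-0.04],[0,0,0,0,0,0],[0,0,0,0,0,0]])

```text
time_s: 12.52
tcp_pos: [0.5853, -0.0141, 0.0657]
eef_rot: [-179.9, -0.4, -43.0]
contact_force: [-0.5, 0.4, -4.5]
gripper_width: 0.0153
```

>>> carry_out(plan=[[-0.002,0,0,0,0,-0.05],[-0.002,0,0,0,0,-0.08],[-0.002,0,0,0,0,-0.08],[-0.001,0,0,0,0,-0.08],[-0.001,0,0,0,0,-0.08],[0,0,0,0,0,-0.08],[0,0,0,0,0,-0.08],[0,0,0,0,0,-0.08],[0,0,0,0,0,-0.08],[0,0,0,0,0,-0.06],[0,0,0,0,0,0],[0,0,0,0,0,0]])

```text
time_s: 13.52
tcp_pos: [0.5798, -0.0138, 0.0657]
eef_rot: [-179.8, -0.5, -86.7]
contact_force: [-0.3, 0.3, -2.7]
gripper_width: 0.016
```

Run:
```python
from h import *
s=r.get_state();print(s['tcp_pos'],s['eef_rot'],s['contact_force'],s['moment'],s['joints'])
T=tool();im=r.capture('wrist');save('w8.png',im);np.savez('pics/w8.npz',im=im,T=T)
save('s8.png',cv2.resize(r.capture('scene')[150:270,270:420],None,fx=5,fy=5,interpolation=cv2.INTER_CUBIC))
```

```text
[ 0.57977531 -0.01378613  0.06567401] [-179.77326399   -0.505582    -86.68419366] [-0.32631807  0.25122728 -2.74305568] [ 0.11037969 -0.06739188 -0.00021661] [ 18.32713506  20.34855335 -23.47129368   0.7592951  -46.09461284
 -15.53647203]
```

View pics/w8.png

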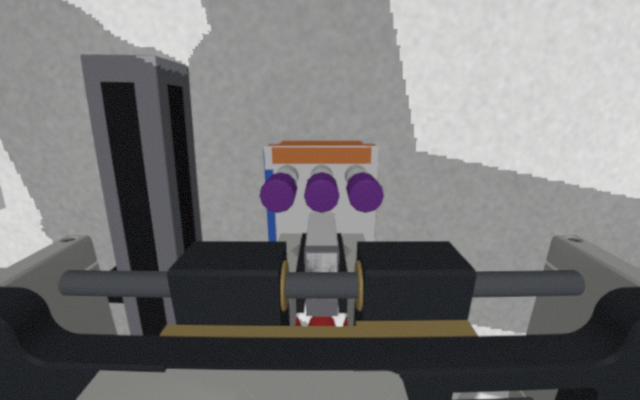

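View pics/s8.png

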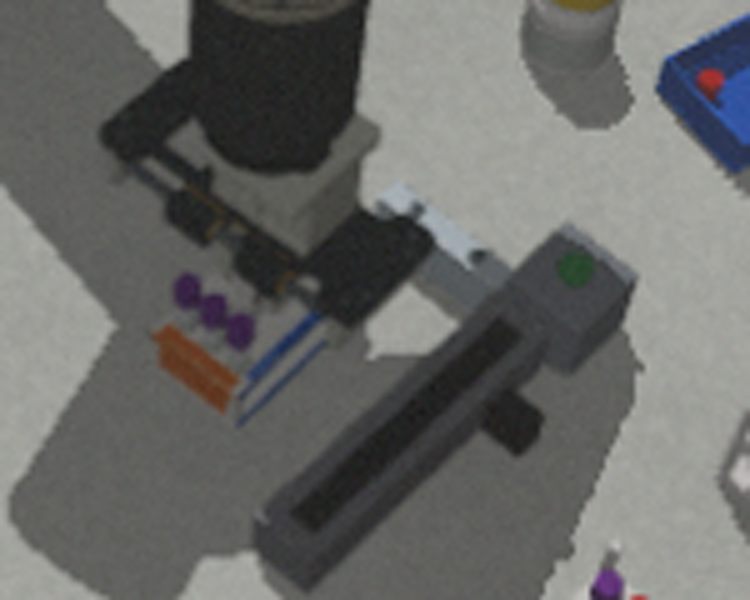

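>>> carry_out(plan=[[0.006,0.005,0,0,0,-0.02],[0.009,0.007,0,0,0,-0.02],[0.009,0.008,0,0,0,0],[0.009,0.008,0,0,0,0],[0.009,0.007,0,0,0,0],[0.004,0.003,0,0,0,0],[0,0,0,0,0,0],[0,0,0,0,0,0]])

```text
time_s: 14.28
tcp_pos: [0.631, 0.0288, 0.0653]
eef_rot: [-179.8, -0.5, -88.8]
contact_force: [0.5, 0.2, -3.4]
gripper_width: 0.0159
```

>>> carry_out(plan=[[0.003,0.002,-0.0005,0.009,0.003,0],[0.003,0.002,0,0,0,0],[0.003,0.001,0,0,0,0],[0.002,0,0,0,-0.002,0],[0.002,0,0,0,-0.004,0],[0.002,0,0,0,-0.004,0]])

```text
time_s: 14.78
tcp_pos: [0.6429, 0.033, 0.0652]
eef_rot: [-179.7, 0.0, -88.8]
contact_force: [-12.7, 5.5, 11.1]
gripper_width: 0.0164
```

>>> carry_out(plan=[[0.001,0.002,0,0,-0.004,0],[0.001,0.002,0,0.002,-0.004,0],[0.0015,0.002,0,0.002,-0.004,0],[0.0015,0.002,0,0.004,-0.004,0]])

```text
time_s: 15.12
tcp_pos: [0.6424, 0.0371, 0.065]
eef_rot: [-179.4, 0.1, -88.9]
contact_force: [-4.7, -5.2, 3.9]
gripper_width: 0.0155
```

>>> carry_out(plan=[[0.002,0.002,0,0.002,0,0],[0.002,0.002,0,0.002,0,0],[0.002,0.002,0,0.003,0,0]])

```text
time_s: 15.37
tcp_pos: [0.6428, 0.0385, 0.0648]
eef_rot: [-180.0, 0.2, -88.9]
contact_force: [-7.6, -7.6, 6.6]
gripper_width: 0.0158
```

Run:
```python
from h import *
s=r.get_state();print(s['tcp_pos'],s['eef_rot'],s['contact_force'],s['moment'])
T=tool();im=r.capture('wrist');save('w9.png',im);np.savez('pics/w9.npz',im=im,T=T)
t=r.capture('top');save('t9.png',cv2.resize(t[125:215,235:365],None,fx=6,fy=6,interpolation=cv2.INTER_CUBIC))
save('s9.png',cv2.resize(r.capture('scene')[150:270,290:420],None,fx=5,fy=5,interpolation=cv2.INTER_CUBIC))
s=r.get_state();print(s['tcp_pos'],s['eef_rot'],s['contact_force'],s['moment'])
```

```text
[0.64277869 0.03854164 0.06479908] [-179.98976173    0.18099774  -88.90664085] [-7.58656355 -7.58821491  6.57424833] [-3.35418617  2.96600251 -0.01398795]
[0.64280326 0.03853694 0.06482573] [-179.98145426    0.18898556  -88.91266045] [-7.9607652  -5.58151725  4.74568683] [-2.71118448  2.84535831  0.01599547]
```

View pics/w9.png

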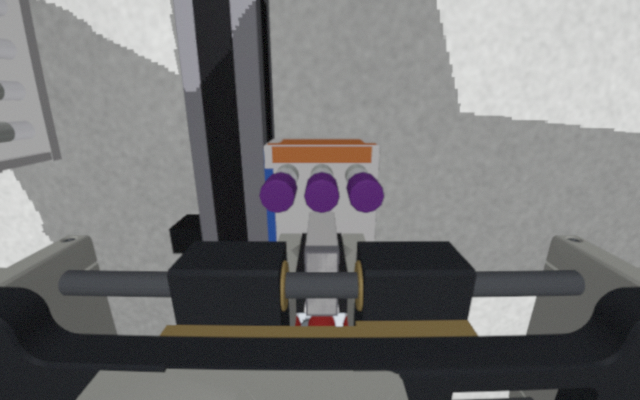

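View pics/t9.png

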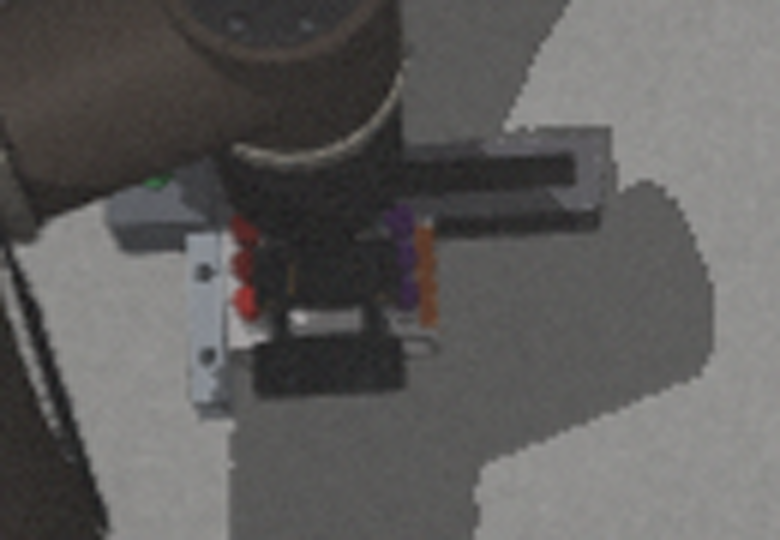

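View pics/s9.png

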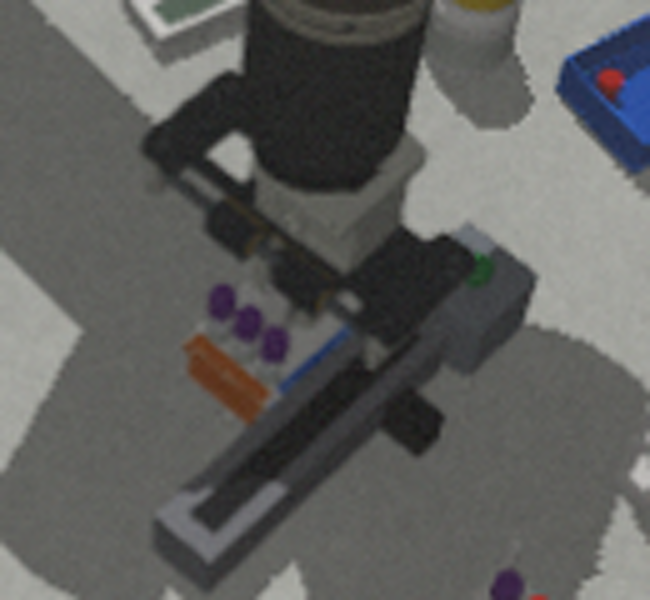

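>>> carry_out(plan=[[0.002,0.003,0,0.002,-0.001,0],[0.002,0.0035,0,0.003,-0.001,0],[0.0025,0.004,0,0.003,-0.002,0]])

```text
time_s: 15.77
tcp_pos: [0.6429, 0.04, 0.0648]
eef_rot: [179.5, -0.0, -88.9]
contact_force: [-7.7, -19.0, 5.6]
gripper_width: 0.0159
```

Run:
```python
from h import *
for i in range(6):
    r.capture('wrist');s=r.get_state();print(s['time_s'],s['tcp_pos'],s['eef_rot'],s['contact_force'],s['moment'])
```

```text
15.8167 [0.64288254 0.0400068  0.06482362] [ 1.79476794e+02 -3.29580184e-02 -8.89407845e+01] [ -9.41490163 -14.72111513   6.95521212] [-6.11381645  2.69764363  0.09201495]
15.8667 [0.64289638 0.04004123 0.06484758] [ 1.79497914e+02 -1.30849203e-02 -8.89463136e+01] [ -7.80744996 -15.14698079   5.41270441] [-6.03609316  2.4252568   0.13662376]
15.9167 [0.64289626 0.04003334 0.06483944] [ 1.79508002e+02 -2.36398941e-03 -8.89552025e+01] [ -6.9935341  -14.83257741   4.92809466] [-6.07097593  2.51446487  0.12611039]
15.9667 [0.64290547 0.04003259 0.06484926] [ 1.79511926e+02 -1.29732399e-03 -8.89532581e+01] [ -7.46526787 -14.86823303   6.17718197] [-6.04722407  2.40185118  0.03174267]
16.0167 [0.64288258 0.04004548 0.06483914] [ 1.79511971e+02  1.50940407e-03 -8.89560826e+01] [ -7.31464619 -14.78540262   5.27216229] [-6.00747948  2.41346345  0.12332673]
16.0667 [0.64289155 0.04000681 0.06482195] [ 1.79514011e+02  4.17204587e-03 -8.89623247e+01] [ -6.94817662 -15.25863431   5.58688153] [-6.0585159   2.40735631  0.15092017]
```

>>> carry_out(plan=[[0.003,0.0035,0,0.002,-0.002,0],[0.0035,0.0035,0,0.002,-0.001,0],[0.0035,0.0035,0,0.002,-0.001,0]])

```text
time_s: 16.32
tcp_pos: [0.6432, 0.0399, 0.0653]
eef_rot: [178.7, -0.4, -89.1]
contact_force: [-11.7, -12.1, 9.5]
gripper_width: 0.0157
```

Run:
```python
from h import *
for i in range(5):
    im=r.capture('wrist');s=r.get_state();print(s['time_s'],s['tcp_pos'],s['eef_rot'],s['contact_force'])
T=tool();save('w10.png',im);np.savez('pics/w10.npz',im=im,T=T)
save('s10.png',cv2.resize(r.capture('scene')[150:270,290:420],None,fx=5,fy=5,interpolation=cv2.INTER_CUBIC))
t=r.capture('top');save('t10.png',t)
```

```text
16.3667 [0.64322145 0.03988333 0.06528196] [178.64575566  -0.38141552 -89.08224843] [-12.69622765 -13.2682238   10.40549344]
16.4167 [0.64321786 0.03991417 0.06530864] [178.67147712  -0.36869314 -89.08199515] [-12.08546655 -12.89826672  10.25724894]
16.4667 [0.64323795 0.0399091  0.06529837] [178.68440114  -0.36384256 -89.07910367] [-12.4160144  -12.32549716  10.30019017]
16.5167 [0.64321401 0.03989267 0.06530066] [178.68981773  -0.36126258 -89.08362179] [-12.37272955 -12.30157218   8.65625225]
16.5667 [0.64322409 0.03990594 0.06529214] [178.69235773  -0.35829593 -89.08332471] [-12.19609346 -12.0113959    9.97768211]
```

View pics/w10.png

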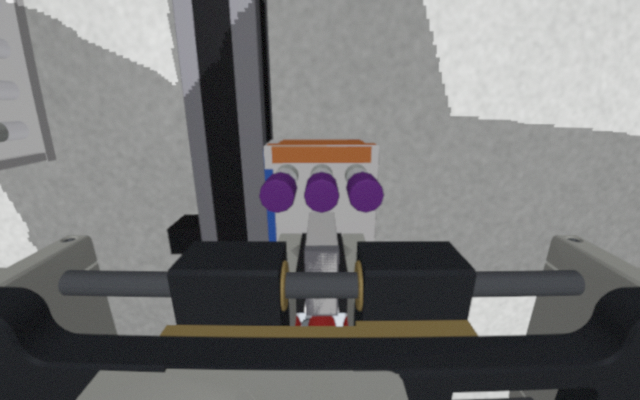

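View pics/t10.png

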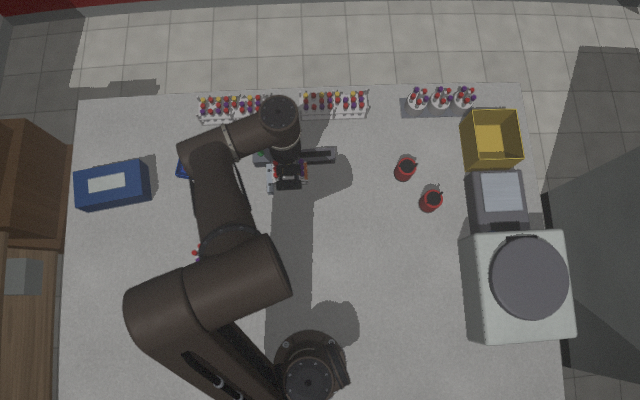

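The forces are good, about 12 N on each face, but the tilt has crept to 1.3°. I'll re-level under push.

>>> carry_out(plan=[[0.003,0.0033,0,0.006,-0.018,0],[0.003,0.0033,0,0.005,-0.012,0],[0.003,0.0033,0,0.004,-0.009,0]])

```text
time_s: 16.92
tcp_pos: [0.6428, 0.0399, 0.0647]
eef_rot: [179.9, -0.2, -89.2]
contact_force: [-9.1, -11.5, 7.7]
gripper_width: 0.0155
```

Run:
```python
from h import *
for i in range(5):
    im=r.capture('wrist');s=r.get_state();print(s['time_s'],s['tcp_pos'],s['eef_rot'],s['contact_force'])
```

```text
16.9667 [0.64279764 0.03990318 0.06467538] [179.935253    -0.19736408 -89.18759482] [ -8.86865328 -12.12673723   3.9550931 ]
17.0167 [0.64281635 0.03992709 0.06466295] [179.91751069  -0.19873049 -89.18063198] [ -9.2642146  -11.72790708   6.65651392]
17.0667 [0.64282376 0.03990984 0.06468925] [179.90804989  -0.20088139 -89.1776268 ] [ -9.81759763 -11.68770193   6.13863723]
17.1167 [0.6428361  0.03990093 0.06466691] [179.90243646  -0.20323069 -89.18070127] [-10.08784868 -11.60340161   6.58367762]
17.1667 [0.64282832 0.03991234 0.06467005] [179.90184996  -0.19953064 -89.18452246] [ -9.76343265 -11.50200823   6.27251816]
```

Run:
```python
from h import *
print(r.close_job()); s=r.get_state();print(s['time_s'],s['tcp_pos'],s['eef_rot'],s['contact_force'],s['gripper_width'])
```

```text
the job is handed in; nothing more can be done
None
the job is handed in; nothing more can be done
```

The job is handed in at about 17 s of the 72 s allowed, with the rack still gripped in the corner. No verdict was reported.

- **Tag press:** I gripped the rack by its handle (16 mm opening) and pressed the orange end flat on the reader, twice. The first press pushed with about 13 N but crept from 1° to 3.2° of tilt. I backed off, levelled it and pressed again with about 9–10 N for roughly 0.9 s, staying within 1.3° of level.
- **Moving and turning:** While sliding and turning, the tool sometimes carried most or all of the rack's weight. The rack may have hovered up to about 1 mm off the table then.
- **Final placing:** After the quarter turn, I pushed the striped side onto the reader and the plain end onto the stop. In the camera views both look flush. Tilt crept to 1.3° under push, so I re-levelled it before handing in.
- **Last readings (before hand-in, steady over 0.25 s):**
  - **Push:** about 10 N toward the reader and 11.5 N toward the stop. These are total tool forces, so a few newtons of each may be friction.
  - **Squareness and level:** tilt was about 0.2°, and the rack was square to within about 0.3° of the measured bar direction.
  - **Height and grip:** tool height matched the height at the grasp, with the handle still held at about 16 mm.
- **Disagreement:** The tool stopped 2.6 mm further toward the stop than my image estimate. I put this down to measurement error, because the jump in force there showed real contact.
- **Other objects:** The buckets look unmoved in the last top view. The arm hid the carrier, jar and timer and part of the cap tray, so I did not check those. No unexpected contact force showed up.

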